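# Close up the tool chest

### The job

Close up the red tool chest with your fingertips: first push the orange and the yellow drawer fully home, in either order, then tip the lid over and press it fully shut. Move them gently, without slamming, by pushing on the outside of the drawer fronts and the outer face of the lid only: grasp, pinch and lift nothing, keep your fingers out of the drawers and off the lid's inside, and leave the sockets in the tray and the things around the chest where they are.

Things in the scene. Friction and masses are not known exactly. Their poses are not given: they have to be found in the camera images.
- chest: red tool chest fixed to the bench, 160 deep (x) x 300 wide (y) x 110 mm high without lid; origin at centre of its underside, x from front to back, y to its left, z up. Two drawers side by side in front, above them an open tray (floor 74, rim 110 mm above the bench), lid hinged along the top of the back. The tray's front wall stands 3 mm behind the shut drawer fronts
- lid (a joint): angle of the red lid: 0 lying flat and shut on the chest, growing as it opens upward and back (1.57 upright, stop at 1.7). A stiff hinge holds it at any angle; pushing it shut takes about 0.5 to 2.5 N at the free edge, and it does not spring back. It starts standing open, leaning towards the front
- lid_hinge (a point): middle of the lid's hinge line, chest frame (80, 0, 110) mm; its y axis lies along the hinge; this frame turns with the lid (x along the lid from free edge to hinge, z out of the lid's outer face)
- lid_edge (a point): middle of the lid's free edge on its outer (upper) face: 162 mm from the hinge line along the lid, 12 mm out from the hinge along the lid's outward normal. The lid is 306 mm wide and 12 mm thick; shut, its outer face is level, 122 mm above the bench; the dark underside is its inside
- drawer_left (a joint): how far the orange-fronted left drawer stands out (m): 0 fully home, up to 0.09; it slides level along the chest's -x, takes 2 to 3 N to push, and stays where it is left
- drawer_left_front (a point): centre of the orange outer front face of the left drawer, 140 mm wide, from 8 to 68 mm above the bench (centre at 38 mm), axes as the chest; shut, it lies at chest frame (-80, 74.5, 38) mm. The front is 10 mm thick; along its foot runs a dark ledge 60 mm wide that sticks out 8 mm, from 11 to 17 mm above the bench. Behind the front is an open tray of bolts
- drawer_right (a joint): how far the yellow-fronted right drawer stands out (m): 0 fully home, up to 0.09; it slides level along the chest's -x, takes 2 to 3 N to push, and stays where it is left
- drawer_right_front (a point): centre of the yellow outer front face of the right drawer, 140 mm wide, from 8 to 68 mm above the bench (centre at 38 mm), axes as the chest; shut, it lies at chest frame (-80, -74.5, 38) mm. The front is 10 mm thick; along its foot runs a dark ledge 60 mm wide that sticks out 8 mm, from 11 to 17 mm above the bench. Behind the front is an open tray of bolts
- jar: closed amber glass jar, 56 mm diameter, 85 mm tall, standing beside the chest's left side; origin at centre of its underside
- spray_can: blue and steel spray can, 60 mm diameter, 170 mm tall, standing; origin at centre of its underside
- tape_measure: yellow tape measure, 65 x 36 x 60 mm tall; origin at centre of its underside
- wrench: steel wrench lying flat, 160 mm long, beside the chest's right side, along it; origin at its middle, x along its length
- glue_pot: white open pot, 80 mm diameter, 85 mm tall; origin at centre of its underside
- socket_a: loose steel socket, 24 mm diameter, 22 mm tall, standing in the left half of the chest's tray; it stays there; origin at centre of its underside
- socket_b: loose steel socket, 28 mm diameter, 22 mm tall, standing in the right half of the chest's tray; it stays there; origin at centre of its underside

How it is judged:
By the outcome, as a careful person would: the job done as asked, in the order asked, and still so for the second after the job is handed in, with the robot touching nothing.
It also fails if it takes over 58 s, if anything falls off the work surface, if the arm or the gripper's body presses on something with over 40 N, if the wrist force passes 120 N, or if a joint passes its speed limit or range.

### The arm

A 6-joint arm with a two-finger parallel gripper is mounted at the origin on the work surface. World frame = base frame: x ahead of the robot, y to its left, z up, the work surface at z = 0. Lengths are in m, angles in rad, forces in N, time in s.
With the tool pointing down it reaches from about 0.25 to 0.85 m from the base axis. Payload 12.5 kg.
Tool frame: the origin (TCP) lies midway between the tips of the shut fingers; the grasp point (between the pads) lies robot.grasp_offset behind it (robot.grasp_offset is the distance from the TCP to the grasp point, in m); z points along the fingers, y is the line along which they close (so a half turn about z gives the same grasp; the last joint's range is limited). The gripper opens to 93 mm and grips with 3 to 60 N. Pads are 15 mm wide; open, the fingers measure 128 mm over their backs; the gripper's body (75 mm by 188 mm) begins 65 mm behind the grasp point.
Start: joints at [1.257, 0.351, 1.652, -0, 1.139, -0.085], TCP at [0.125, 0.536, 0.184] pointing down, gripper open.
Joint ranges: [-2.75, 2.75], [-0.79, 2.1], [0.01, 2.65], [-1.57, 4.71], [0.07, 3.14], [-2.87, 2.87]. Speed limits (rad/s): [2.22, 2.22, 2.79, 3.14, 3.14, 3.14].

### API

Orientations are given as a unit quaternion [x, y, z, w].
In Python, from plant import robot, get_image, camera_info gives the robot as it stands. The module is installed in compiled form; this text tells all that it offers.
- The arm moves only by the tool move_arm, never from a script. Its argument "deltas" is a list that holds one entry, the list of rows, each a list of 6 numbers: the shift along the tool's x, y, z in m, then the turn, a rotation vector about the tool's x, y, z in degrees. A call has 1 to 20 rows; each row shifts and turns the commanded pose from where the row before left it, along the tool's axes as they then stand; what a row does not reach is not made up. A row lasts 1/10 s, in which the tool goes at most 50 mm and 8.59 degrees, less where a joint would pass 70% of its speed; a pose out of reach is approached as far as the arm can. A call with a gripper value outside its range is refused whole. "grip" is the closure, from 0 (fully open) to 1 (shut), set as the call begins (left out, the last holds). The fingers move at their own pace and stop on an object; "newtons" is the grip in N (left out, the last holds). Time passes only in rows, so rows that do not move let the fingers close. It gives the time, the measured TCP pose, the force, the opening and the grip force at its end, in the units of the state.
- robot.get_state(): the state, without advancing time (a new reading comes with each control period).
- get_image(name): name is "scene" or "side" or "wrist"; returns (picture, depth): 420x560x3 uint8, red, green, blue; 420x560 float32, m along the optical axis (not along the pixel's ray), 0 where there is no reading.
- camera_info(name): a dict with "camera_matrix" (3x3 intrinsics, pixels), "rvec" (rotation vector, rad) and "tvec" (3), from world to camera coordinates, as OpenCV has them. Camera axes: x right, y down, z forward; pixel columns grow to the right and rows downward; lengths in m; the calibration is good to about 2 mm. A picture is of the moment at which its call begins: read the wrist's pose just before it. camera_info takes no time and is no camera call; for the wrist camera it gives the pose at the moment of the call.
- robot.finish_job(): hands the job in; it is judged then, once.
The state is a dict: "time": time; "q": joint angles; "qd": joint speeds; "joint_efforts": joint torques, N m; "eef_pos": TCP position; "tcp_rot": TCP orientation; "wrist_force": force on the tool from outside, world axes, zero at the start; "ft_torque": the same for the moment, N m; "width": finger opening in m; "finger_force": force on a finger pad.
Only numpy, scipy, OpenCV 4.12 (cv2) and the standard library are available. Lean on these libraries where they do the work, as an engineer would, in place of code of your own. Each camera call takes 0.05 s, during which the arm holds its last target. There are 200 camera calls.

## Working session

There is one attempt and no reset: what is moved stays moved. The work goes in short steps, Python scripts to look and compute and a tool call to move; the robot and the scene stay as the last step left them, time stands still between calls to the robot, and variables do not carry over. Pictures are saved under pics/ and viewed, at most 10 in all, crops included, and the job is handed in when it is done.

Besides the shell and the picture viewer there is one more tool, called after "Emit:" as name(argument=value, ...), one argument or row to a line, values as JSON. move_arm: Moves the arm, as the interface text tells. Its arguments: {"type":"object","properties":{"deltas":{"type":"array"},"grip":{"type":"number"},"newtons":{"type":"number"}},"required":["deltas"]}

```bash
mkdir -p pics
cat > h.py <<'E'
import numpy as np, cv2
from plant import robot, get_image, camera_info
def cloud(n):
    ci=camera_info(n); im,d=get_image(n)
    K=np.array(ci["camera_matrix"]);R=cv2.Rodrigues(np.array(ci["rvec"],float))[0];t=np.array(ci["tvec"],float).ravel()
    v,u=np.mgrid[:420,:560]
    c=np.stack([(u-K[0,2])*d/K[0,0],(v-K[1,2])*d/K[1,1],d],-1)
    P=(c-t)@R; P[d==0]=np.nan
    return im,P
E
python3 - <<'E'
from h import *
for n in("scene","side"):
    im,P=cloud(n); np.savez(n+".npz",im=im,P=P); cv2.imwrite(f"pics/{n}0.png",im[...,::-1])
print(robot.get_state(), robot.grasp_offset)
E
```

```text
{'time': 0.1, 'q': array([ 1.25741529e+00,  3.51178671e-01,  1.65233431e+00, -1.70196777e-05,
        1.13914270e+00, -8.45822681e-02]), 'qd': array([-0.00182466, -0.00101244, -0.00116242, -0.00083608,  0.00039423,
       -0.00019166]), 'joint_efforts': array([ 1.60899232e-03, -4.98023844e+01, -2.85704774e+01,  7.00529641e-02,
        2.39093736e-02, -5.33678360e-05]), 'eef_pos': array([0.12460706, 0.53534189, 0.18346711]), 'tcp_rot': array([ 1.14146461e-01,  9.93463790e-01, -5.22552162e-04, -9.74897502e-05]), 'wrist_force': array([-0.25529504, -0.10473707,  0.73726031]), 'ft_torque': array([-0.0042472 , -0.01261338, -0.02897632]), 'finger_force': 0.0, 'width': 0.09300930474150737} 0.0188
```

View pics/scene0.png

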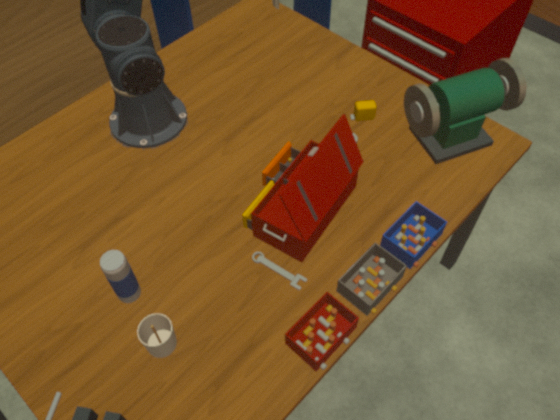

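View pics/side0.png

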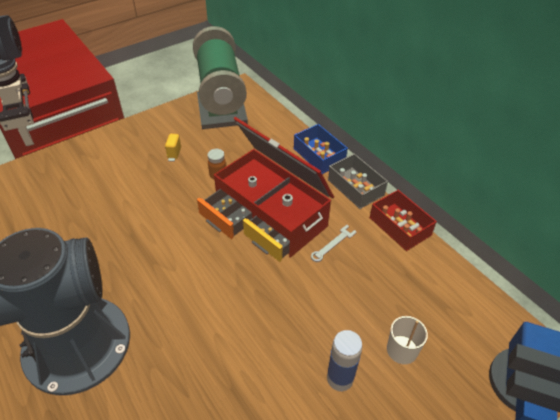

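The side view shows the orange front at about (216,218), the yellow one at (265,238) and the lid's free edge from (237,122) to (329,192). The jar is at (216,160) and the wrench at (333,243). Next I'll locate them in the world frame.

Run:
```python
from h import *
D={n:np.load(n+".npz") for n in("scene","side")}
def seg(n,box,h0,h1,smin=170,vmin=60):
    im=D[n]["im"];P=D[n]["P"];hsv=cv2.cvtColor(im,cv2.COLOR_RGB2HSV)
    m=(hsv[...,0]>=h0)&(hsv[...,0]<=h1)&(hsv[...,1]>smin)&(hsv[...,2]>vmin)
    b=np.zeros_like(m);u0,v0,u1,v1=box;b[v0:v1,u0:u1]=1
    m&=b; p=P[m];return p[np.isfinite(p[:,0])]
def plane(p):
    c=np.median(p,0)
    for _ in range(5):
        n=np.linalg.svd(p-c,full_matrices=False)[2][2]; d=abs((p-c)@n); p=p[d<max(.003,0)] if (d<.003).sum()>20 else p; c=p.mean(0)
    return c,n,p
for nm,box,h0,h1 in(("orange",(190,190,245,240),6,14),("yellow",(240,212,295,262),20,30)):
    p=seg("side",box,h0,h1,200,120);c,n,q=plane(p)
    print(nm,len(p),len(q),c.round(4),n.round(3),q.min(0).round(3),q.max(0).round(3))
    # ends
    n2=n.copy();n2[2]=0;n2/=np.linalg.norm(n2);t=np.array([-n2[1],n2[0],0]);s=q@t;print(' ext',np.percentile(s,[1,99]).round(4),'n.d',(c@n2).round(4), 'yaw',np.degrees(np.arctan2(n2[1],n2[0])))
p=seg("scene",(250,110,370,260),0,4,180,60);p=np.vstack([p[p[:,2]>.125],seg("scene",(250,110,370,260),176,180,180,60)]);p=p[p[:,2]>.13]
c,n,q=plane(p);print("lid",len(p),len(q),c.round(4),n.round(3),q.min(0).round(3),q.max(0).round(3),q[np.argmax(q[:,2])])
# red tray top / body in side
p=seg("side",(205,110,340,260),0,4,150,40);np.set_printoptions(suppress=True)
top=p[(p[:,2]>.105)&(p[:,2]<.115)];r=cv2.minAreaRect((top[:,:2]*1000).astype(np.float32));print("rim",len(top),r,cv2.boxPoints(r))
```

```text
orange 275 199 [0.4498 0.114  0.0511] [ 0.982  0.181 -0.051] [0.435 0.053 0.015] [0.462 0.187 0.073]
 ext [-0.0304  0.1037] n.d 0.463 yaw 10.428786094534662
  return _methods._mean(a, axis=axis, dtype=dtype,
  ret = um.true_divide(
Traceback (most recent call last):
IndexError: index 2 is out of bounds for axis 0 with size 0
```

```bash
cat > m.py <<'E'
from h import *
np.set_printoptions(suppress=True)
def seg(im,P,box,h0,h1,smin=170,vmin=60):
    hsv=cv2.cvtColor(im,cv2.COLOR_RGB2HSV)
    H=(hsv[...,0].astype(int)+10)%180-10
    m=(H>=h0)&(H<=h1)&(hsv[...,1]>smin)&(hsv[...,2]>vmin)
    b=np.zeros_like(m);u0,v0,u1,v1=box;b[v0:v1,u0:u1]=1
    p=P[m&b];return p[np.isfinite(p[:,0])]
def plane(p,tol=.003):
    rng=np.random.default_rng(0);best=None
    for _ in range(400):
        a,b,c=p[rng.choice(len(p),3,False)];n=np.cross(b-a,c-a);l=np.linalg.norm(n)
        if l<1e-7:continue
        k=abs((p-a)@n/l)<tol
        if best is None or k.sum()>best.sum():best=k
    q=p[best];c=q.mean(0);return c,np.linalg.svd(q-c,full_matrices=False)[2][2],q
E
python3 - <<'E'
from m import *
D={n:np.load(n+".npz") for n in("scene","side")}
S=(D["side"]["im"],D["side"]["P"]);C=(D["scene"]["im"],D["scene"]["P"])
print(cv2.cvtColor(S[0],cv2.COLOR_RGB2HSV)[236,262],S[1][236,262])
for nm,box,h0,h1 in(("orange",(190,190,245,240),6,14),("yellow",(240,212,295,262),22,32)):
    p=seg(*S,box,h0,h1,200,120);c,n,q=plane(p);n2=n*[1,1,0];n2/=np.linalg.norm(n2)*np.sign(n2[0]);t=np.array([-n2[1],n2[0],0])
    print(nm,len(p),len(q),c.round(4),n.round(3),'ext',np.percentile(q@t,[1,99]).round(4),'d',(c@n2).round(4),'yaw',np.degrees(np.arctan2(n2[1],n2[0])).round(2))
p=seg(*C,(250,110,370,260),-5,5,180,50);p=p[p[:,2]>.14]
c,n,q=plane(p);print("lid",len(p),len(q),c.round(4),n.round(3),q.min(0).round(3),q.max(0).round(3),q[np.argsort(q[:,2])[-3:]].round(3))
p=seg(*S,(205,110,340,260),-5,5,150,40)
top=p[(p[:,2]>.106)&(p[:,2]<.114)];r=cv2.minAreaRect((top[:,:2]*1000).astype(np.float32));print("rim",len(top),r,cv2.boxPoints(r).round(0).tolist())
for n,(v,u) in {"jar":(155,216),"tape":(142,172)}.items():print(n,S[1][v,u].round(3))
E
```

```text
[ 21 196 152] [ 0.51335096 -0.02096412  0.06098589]
orange 275 216 [0.4495 0.1149 0.052 ] [ 0.982  0.185 -0.041] ext [-0.0324  0.1006] d 0.463 yaw 10.69Traceback (most recent call last):
  File "<stdin>", line 6, in <module>
  File "m.py", line 12, in plane
    a,b,c=p[rng.choice(len(p),3,False)];n=np.cross(b-a,c-a);l=np.linalg.norm(n)
            ~~~~~~~~~~^^^^^^^^^^^^^^^^
  File "numpy/random/_generator.pyx", line 864, in numpy.random._generator.Generator.choice
ValueError: a must be a positive integer unless no samples are taken
```

```bash
cat > fit.py <<'E'
from m import *
import sys
def run(S,C=None):
    for nm,box,h0,h1 in(("orange",(190,170,265,240),6,14),("yellow",(240,192,315,262),19,32)):
        p=seg(*S,box,h0,h1,180,110);p=p[(p[:,2]>.008)&(p[:,2]<.08)];c,n,q=plane(p);n2=n*[1,1,0];n2/=np.linalg.norm(n2)*np.sign(n2[0]);t=np.array([-n2[1],n2[0],0])
        print(nm,len(p),len(q),c.round(4),n.round(3),'ext',np.percentile(q@t,[1,99]).round(4),'d',(c@n2).round(4),'yaw',np.degrees(np.arctan2(n2[1],n2[0])).round(2))
    if C:
        p=seg(*C,(250,110,370,260),-5,5,180,50);p=p[p[:,2]>.14]
        c,n,q=plane(p);print("lid",len(p),len(q),c.round(4),n.round(3),q.min(0).round(3),q.max(0).round(3),q[np.argsort(q[:,2])[-3:]].round(3).tolist())
E
python3 - <<'E'
from fit import *
D={n:np.load(n+".npz") for n in("scene","side")}
S=(D["side"]["im"],D["side"]["P"]);C=(D["scene"]["im"],D["scene"]["P"])
run(S,C)
p=seg(*S,(205,110,340,260),-5,5,150,40)
top=p[(p[:,2]>.106)&(p[:,2]<.114)];r=cv2.minAreaRect((top[:,:2]*1000).astype(np.float32));print("rim",len(top),r,cv2.boxPoints(r).round(0).tolist())
for n,(v,u) in {"jar":(155,216),"tape":(142,172)}.items():print(n,S[1][v,u].round(3))
E
```

```text
orange 548 418 [0.4491 0.1169 0.0452] [ 0.981  0.187 -0.043] ext [-0.0339  0.1045] d 0.463 yaw 10.77
yellow 593 479 [ 0.5129 -0.0211  0.0453] [ 0.983  0.184 -0.018] ext [-0.1815 -0.0459] d 0.5002 yaw 10.61
lid 2779 2550 [0.6622 0.0605 0.1986] [-0.878 -0.166 -0.45 ] [ 0.602 -0.069  0.14 ] [0.715 0.237 0.262] [[0.648, -0.032, 0.262], [0.636, 0.022, 0.262], [0.647, -0.038, 0.262]]
rim 419 ((609.286865234375, 75.96588897705078), (159.52903747558594, 301.9721984863281), 10.721479415893555) [[503.0, 209.0], [559.0, -87.0], [716.0, -58.0], [660.0, 239.0]]
jar [0.567 0.306 0.081]
tape [0.496 0.463 0.058]
```

The chest's yaw is about 10.7° and its centre is at (0.609, 0.076). The orange drawer stands out about 69 mm and the yellow about 32 mm, and the lid is at about 63°. I'll turn the tool to match the chest and go to a standoff in front of the orange drawer.

Emit:
move_arm(
  deltas=[
    [[0, 0, 0, 0, 0, -8], [0, 0, 0, 0, 0, -8], [0, 0, 0, 0, 0, -7.8], [-0.008, -0.017, 0, 0, 0, 0], [-0.015, -0.033, 0, 0, 0, 0], [-0.015, -0.033, 0, 0, 0, 0], [-0.015, -0.033, 0, 0, 0, 0], [-0.015, -0.033, 0, 0, 0, 0], [-0.015, -0.033, 0, 0, 0, 0], [-0.015, -0.033, 0, 0, 0, 0], [-0.015, -0.033, 0, 0, 0, 0], [-0.015, -0.033, 0, 0, 0, 0], [-0.015, -0.033, 0, 0, 0, 0], [-0.015, -0.033, 0, 0, 0, 0], [-0.015, -0.033, 0, 0, 0, 0], [-0.015, -0.033, 0, 0, 0, 0], [-0.015, -0.033, 0, 0, 0, 0], [-0.01, -0.022, 0, 0, 0, 0]],
  ],
  grip=1,
  newtons=10,
)

```text
time: 1.9
eef_pos: [0.4217, 0.1135, 0.1838]
tcp_rot: [-0.093, 0.996, -0.0, -0.0]
wrist_force: [0.1, 0.7, 0.1]
width: 0.0003
finger_force: 0.0
```

```bash
cat > st.py <<'E'
from h import *
from scipy.spatial.transform import Rotation as R
def st():
    s=robot.get_state();n=np.array([.9826,.1857]);t=np.array([-.1857,.9826]);p=s["eef_pos"][:2]
    m=R.from_quat(s["tcp_rot"]).as_matrix()
    print("t",s["time"],"d %.4f t %.4f z %.4f"%(p@n,p@t,s["eef_pos"][2]),"F",s["wrist_force"].round(2),"w",round(s["width"],4),"yang",np.degrees(np.arctan2(m[1,1],m[0,1])).round(2),"z",m[:,2].round(3))
if __name__=="__main__":st()
E
python3 st.py
```

```text
t 1.9 d 0.4354 t 0.0332 z 0.1838 F [0.1  0.67 0.06] w 0.0003 yang 100.63 z [-0. -0. -1.]
```

Emit:
move_arm(
  deltas=[
    [[0, 0, 0.016, 0, 0, 0], [0, 0, 0.03, 0, 0, 0], [0, 0, 0.03, 0, 0, 0], [0, 0, 0.03, 0, 0, 0], [0, 0, 0.02, 0, 0, 0], [0, 0, 0.01, 0, 0, 0], [-0.004, 0.001, 0, 0, 0, 0], [-0.004, 0.001, 0, 0, 0, 0], [-0.003, 0, 0, 0, 0, 0], [-0.003, 0, 0, 0, 0, 0], [-0.003, 0, 0, 0, 0, 0], [-0.003, 0, 0, 0, 0, 0], [-0.003, 0, 0, 0, 0, 0], [-0.003, 0, 0, 0, 0, 0]],
  ],
)

```text
time: 3.3
eef_pos: [0.4463, 0.1221, 0.048]
tcp_rot: [-0.093, 0.996, -0.0, 0.0]
wrist_force: [-0.1, 0.7, 0.5]
width: 0.0006
finger_force: 0.0
```

```bash
python3 st.py; python3 -c "
from h import *
im,_=cloud('side');cv2.imwrite('pics/s1.png',cv2.resize(im[120:300,160:400,::-1],None,fx=3,fy=3))"
```

```text
t 3.3 d 0.4612 t 0.0371 z 0.0480 F [-0.14  0.69  0.51] w 0.0006 yang 100.69 z [ 0. -0. -1.]
```

View pics/s1.png

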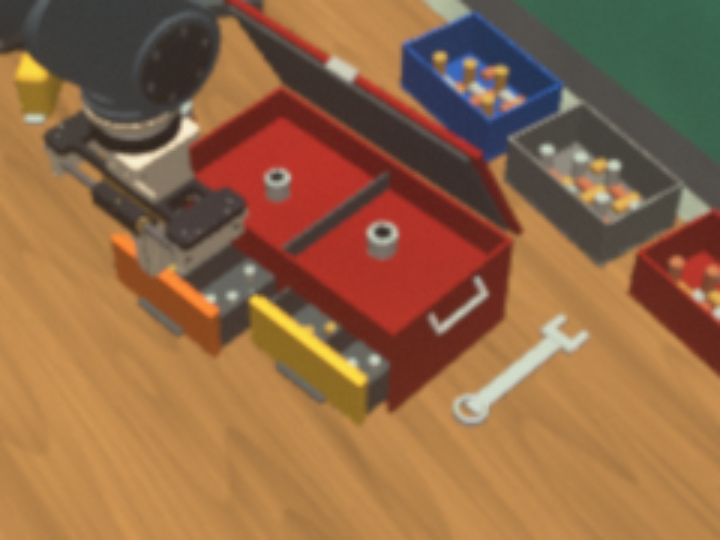

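The fingers are around (155,255) by the orange front, but no force is showing. I'll check where they are relative to the front.

Run:
```python
from fit import *
im,P=cloud("side");run((im,P))
cv2.imwrite('pics/s2.png',cv2.resize(im[170:250,170:270,::-1],None,fx=7,fy=7,interpolation=cv2.INTER_CUBIC))
# points near finger: columns at t~.037
n=np.array([.9826,.1857,0]);t=np.array([-.1857,.9826,0])
m=(abs(P@t-.037)<.005)&(P[...,2]>.03)&(P[...,2]<.12)&(abs(P@n-.46)<.06)
for v,u in np.argwhere(m)[::3]:print(u,v,(P[v,u]@n).round(3),P[v,u,2].round(3),im[v,u])
```

```text
orange 472 380 [0.4492 0.1145 0.0429] [ 0.982  0.191 -0.007] ext [-0.0364  0.1007] d 0.4628 yaw 10.99
yellow 593 474 [ 0.5131 -0.0213  0.045 ] [ 0.982  0.188 -0.025] ext [-0.1834 -0.0463] d 0.5 yaw 10.82
206 201 0.448 0.119 [135 118  98]
207 202 0.45 0.113 [125 111  93]
208 203 0.45 0.113 [124 110  92]
209 204 0.451 0.111 [119 105  88]
209 205 0.45 0.107 [119 106  89]
229 206 0.52 0.047 [94 85 75]
228 207 0.518 0.043 [81 71 63]
226 208 0.509 0.048 [95 86 77]
229 208 0.518 0.042 [68 55 49]
226 209 0.507 0.046 [76 65 58]
229 209 0.518 0.038 [68 56 50]
210 210 0.452 0.086 [129 112  93]
225 210 0.506 0.04 [72 60 54]
228 210 0.514 0.037 [68 56 49]
214 211 0.465 0.071 [241 138  64]
217 211 0.475 0.064 [239 134  56]
224 211 0.502 0.04 [71 59 52]
227 211 0.51 0.035 [69 57 50]
212 212 0.462 0.064 [172  96  53]
215 212 0.467 0.066 [250 140  54]
221 212 0.487 0.051 [95 74 61]
224 212 0.499 0.039 [69 57 49]
227 212 0.509 0.033 [69 57 49]
222 213 0.49 0.044 [97 65 50]
213 214 0.462 0.059 [144  75  32]
223 214 0.497 0.03 [111  70  50]
214 215 0.461 0.059 [141  73  31]
212 217 0.461 0.044 [139  72  32]
212 218 0.459 0.042 [138  71  28]
213 219 0.461 0.038 [138  72  30]
214 220 0.462 0.035 [140  73  33]
```

View pics/s2.png

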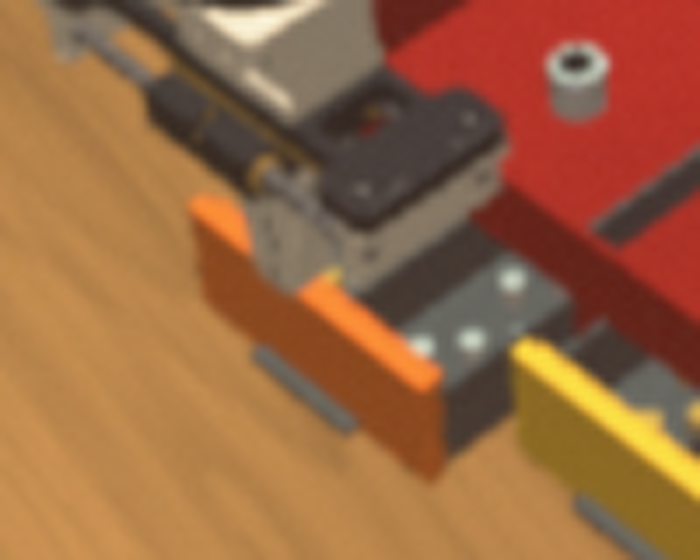

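The visible finger seems to end near the front's top edge, higher than the TCP reading says it should. I'll back off so the tip is clear of the front and check.

Emit:
move_arm(
  deltas=[
    [[0.01, 0, 0, 0, 0, 0], [0.02, 0, 0, 0, 0, 0], [0.02, 0, 0, 0, 0, 0], [0.01, 0, 0, 0, 0, 0], [0, 0, 0, 0, 0, 0]],
  ],
)

```text
time: 3.9
eef_pos: [0.3858, 0.1108, 0.048]
tcp_rot: [-0.093, 0.996, -0.0, -0.0]
wrist_force: [-0.3, 0.4, 0.1]
width: 0.0009
finger_force: 0.0
```

Run:
```python
from fit import *
from st import st
st()
im,P=cloud("side")
a=cv2.resize(im[170:250,140:240,::-1],None,fx=4,fy=4,interpolation=cv2.INTER_CUBIC)
w,Q=cloud("wrist")
cv2.imwrite('pics/s3.png',np.hstack([a,cv2.resize(w[...,::-1],(400,320))]))
n=np.array([.9826,.1857,0]);t=np.array([-.1857,.9826,0])
for nm,X in(("side",P),("wrist",Q)):
    m=(abs(X@t-.037)<.03)&(X[...,2]>.02)&(X[...,2]<.16)&((X@n)<.45)&((X@n)>.36)
    q=X[m];print(nm,len(q))
    for z in np.arange(.02,.15,.01):
        k=q[(q[:,2]>=z)&(q[:,2]<z+.01)]
        if len(k):print(z.round(3),len(k),'d',np.percentile(k@n,[2,50,98]).round(3),'t',np.percentile(k@t,[2,50,98]).round(3))
```

```text
t 3.9 d 0.3997 t 0.0372 z 0.0480 F [-0.26  0.36  0.13] w 0.0009 yang 100.7 z [-0.001 -0.    -1.   ]
side 110
0.08 9 d [0.387 0.388 0.393] t [0.023 0.035 0.043]
0.09 27 d [0.387 0.389 0.404] t [0.02  0.024 0.047]
0.1 27 d [0.386 0.389 0.399] t [0.019 0.028 0.046]
0.11 24 d [0.387 0.389 0.397] t [0.019 0.025 0.049]
0.12 16 d [0.387 0.388 0.391] t [0.017 0.028 0.041]
0.13 4 d [0.387 0.387 0.388] t [0.019 0.025 0.034]
0.14 2 d [0.394 0.395 0.396] t [0.017 0.018 0.019]
wrist 2768
0.08 201 d [0.392 0.393 0.395] t [0.026 0.037 0.047]
0.09 439 d [0.392 0.393 0.394] t [0.023 0.037 0.05 ]
0.1 539 d [0.392 0.393 0.394] t [0.022 0.037 0.051]
0.11 718 d [0.392 0.393 0.401] t [0.021 0.036 0.051]
0.12 681 d [0.392 0.393 0.406] t [0.021 0.036 0.052]
0.13 132 d [0.392 0.394 0.394] t [0.034 0.037 0.039]
0.14 58 d [0.392 0.395 0.398] t [0.034 0.036 0.039]
```

View pics/s3.png

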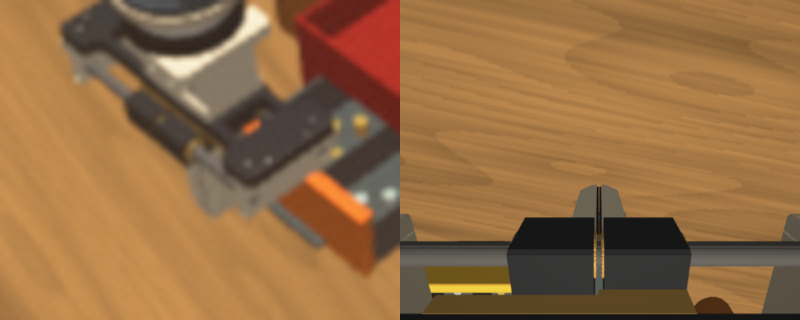

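Both cameras put the tips about 30 mm above the reported TCP, at z≈0.08. I'll lower 25 mm at this standoff, which is safe either way, and measure again.

Emit:
move_arm(
  deltas=[
    [[0, 0, 0.005, 0, 0, 0], [0, 0, 0.01, 0, 0, 0], [0, 0, 0.007, 0, 0, 0], [0, 0, 0.003, 0, 0, 0], [0, 0, 0, 0, 0, 0]],
  ],
)

```text
time: 4.5
eef_pos: [0.3867, 0.1109, 0.0223]
tcp_rot: [-0.093, 0.996, -0.0, -0.001]
wrist_force: [-0.4, 0.0, -0.5]
width: 0.0003
finger_force: 0.0
```

Run:
```python
from fit import *
from st import st
st()
n=np.array([.9826,.1857,0]);t=np.array([-.1857,.9826,0])
for nm in("side","wrist"):
    im,X=cloud(nm)
    m=(abs(X@t-.037)<.03)&(X[...,2]>.01)&(X[...,2]<.1)&((X@n)<.43)&((X@n)>.36)
    q=X[m];print(nm,len(q),np.sort(q[:,2])[:12].round(4),(q[np.argsort(q[:,2])[:6]]@n).round(3))
    if nm=="side": cv2.imwrite('pics/s4.png',np.hstack([cv2.resize(im[160:250,140:240,::-1],None,fx=7,fy=6,interpolation=cv2.INTER_CUBIC)]))
```

```text
t 4.5 d 0.4006 t 0.0371 z 0.0223 F [-0.41  0.02 -0.5 ] w 0.0003 yang 100.69 z [-0.001 -0.    -1.   ]
side 90 [0.056  0.059  0.0597 0.0603 0.0603 0.0604 0.0609 0.0649 0.065  0.0656
 0.066  0.0669] [0.39  0.391 0.389 0.389 0.388 0.39 ]
wrist 2354 [0.0556 0.0557 0.0559 0.0559 0.056  0.0563 0.0565 0.0565 0.0566 0.0567
 0.0569 0.057 ] [0.393 0.393 0.393 0.393 0.393 0.393]
```

View pics/s4.png

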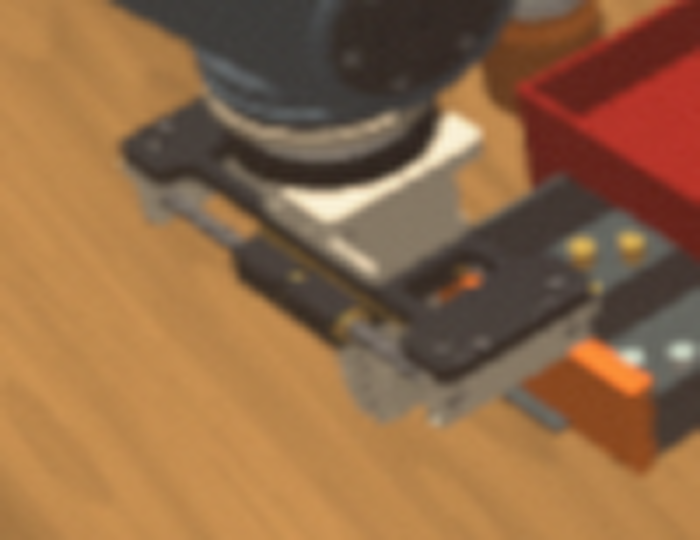

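This is ambiguous: what I measured could be the dark finger carriages rather than the grey tips. I'll check the depth along the wrist image's centre column.

Run:
```python
from h import *
n=np.array([.9826,.1857,0]);t=np.array([-.1857,.9826,0])
im,X=cloud("wrist")
for v in range(230,400,6):
    print(v,[(im[v,u].tolist(),(X[v,u]@n).round(3),(X[v,u]@t).round(3),X[v,u,2].round(3)) for u in(265,292)])
_,S=cloud("side")
ci=camera_info("side");print(cv2.projectPoints(np.array([[.3867,.1109,z] for z in(.0223,.056,.1)]),np.array(ci["rvec"],float),np.array(ci["tvec"],float),np.array(ci["camera_matrix"]),None)[0].reshape(-1,2).round(1).tolist())
```

```text
230 [([175, 127, 73], np.float64(0.408), np.float64(0.026), np.float64(0.0)), ([156, 113, 65], np.float64(0.408), np.float64(0.047), np.float64(-0.001))]
236 [([167, 121, 70], np.float64(0.412), np.float64(0.026), np.float64(0.0)), ([161, 116, 67], np.float64(0.412), np.float64(0.047), np.float64(0.001))]
242 [([161, 117, 68], np.float64(0.418), np.float64(0.026), np.float64(-0.0)), ([152, 111, 63], np.float64(0.418), np.float64(0.047), np.float64(-0.001))]
248 [([106, 99, 82], np.float64(0.392), np.float64(0.029), np.float64(0.066)), ([106, 99, 83], np.float64(0.392), np.float64(0.044), np.float64(0.065))]
254 [([107, 99, 83], np.float64(0.393), np.float64(0.029), np.float64(0.072)), ([106, 99, 82], np.float64(0.392), np.float64(0.044), np.float64(0.073))]
260 [([106, 99, 82], np.float64(0.393), np.float64(0.03), np.float64(0.079)), ([107, 99, 83], np.float64(0.392), np.float64(0.043), np.float64(0.08))]
266 [([107, 99, 83], np.float64(0.392), np.float64(0.03), np.float64(0.086)), ([106, 99, 82], np.float64(0.393), np.float64(0.043), np.float64(0.086))]
272 [([107, 99, 83], np.float
[... 2624 characters left out ...]
p.float64(0.378), np.float64(0.04), np.float64(0.165))]
380 [([55, 54, 52], np.float64(0.38), np.float64(0.033), np.float64(0.165)), ([86, 67, 37], np.float64(0.381), np.float64(0.04), np.float64(0.164))]
386 [([63, 57, 49], np.float64(0.381), np.float64(0.033), np.float64(0.166)), ([90, 69, 34], np.float64(0.38), np.float64(0.04), np.float64(0.167))]
392 [([90, 68, 34], np.float64(0.381), np.float64(0.033), np.float64(0.168)), ([91, 69, 34], np.float64(0.381), np.float64(0.04), np.float64(0.167))]
398 [([91, 69, 35], np.float64(0.38), np.float64(0.033), np.float64(0.17)), ([91, 69, 35], np.float64(0.379), np.float64(0.039), np.float64(0.17))]
[[197.1, 234.8], [195.8, 226.8], [193.9, 216.0]]
```

The fingertips are really 33 mm short of the reported TCP; both cameras agree, and there was no contact where the TCP reading implied some. I'll offset for that: tip z = eef z + 0.033. Lowering slightly and approaching.

Emit:
move_arm(
  deltas=[
    [[-0.005, 0, 0.004, 0, 0, 0], [-0.012, 0, 0.004, 0, 0, 0], [-0.012, 0, 0, 0, 0, 0], [-0.01, 0, 0, 0, 0, 0], [-0.006, 0, 0, 0, 0, 0], [-0.003, 0, 0, 0, 0, 0], [-0.002, 0, 0, 0, 0, 0], [-0.002, 0, 0, 0, 0, 0], [-0.002, 0, 0, 0, 0, 0], [-0.002, 0, 0, 0, 0, 0], [-0.002, 0, 0, 0, 0, 0], [-0.002, 0, 0, 0, 0, 0], [-0.002, 0, 0, 0, 0, 0]],
  ],
)

```text
time: 6.0
eef_pos: [0.4479, 0.1224, 0.0149]
tcp_rot: [-0.093, 0.996, -0.0, -0.0]
wrist_force: [-1.7, -1.2, 2.3]
width: 0.0005
finger_force: 1.0
```

Run:
```python
from fit import *
from st import st
st();run(cloud("side"))
```

```text
t 6.0 d 0.4629 t 0.0371 z 0.0149 F [-1.69 -1.16  2.25] w 0.0005 yang 100.69 z [-0. -0. -1.]
orange 240 210 [0.4601 0.097  0.0381] [ 0.982  0.19  -0.009] ext [-0.0368  0.1005] d 0.4702 yaw 10.97
yellow 581 467 [ 0.5129 -0.0212  0.0451] [ 0.982  0.186 -0.017] ext [-0.181  -0.0451] d 0.5 yaw 10.69
```

The tip is touching and the drawer moves with it, so I'll keep pushing gently.

Emit:
move_arm(
  deltas=[
    [[-0.003, 0, 0, 0, 0, 0], [-0.004, 0, 0, 0, 0, 0], [-0.004, 0, 0, 0, 0, 0], [-0.004, 0, 0, 0, 0, 0], [-0.004, 0, 0, 0, 0, 0], [-0.004, 0, 0, 0, 0, 0], [-0.004, 0, 0, 0, 0, 0], [-0.004, 0, 0, 0, 0, 0], [-0.004, 0, 0, 0, 0, 0], [-0.004, 0, 0, 0, 0, 0], [-0.004, 0, 0, 0, 0, 0], [-0.003, 0, 0, 0, 0, 0], [-0.003, 0, 0, 0, 0, 0], [-0.002, 0, 0, 0, 0, 0], [-0.002, 0, 0, 0, 0, 0], [-0.001, 0, 0, 0, 0, 0], [-0.001, 0, 0, 0, 0, 0]],
  ],
)

```text
time: 7.75
eef_pos: [0.5021, 0.1326, 0.015]
tcp_rot: [-0.093, 0.996, -0.0, 0.0]
wrist_force: [-1.8, -0.9, -0.3]
width: 0.0002
finger_force: 1.0
```

```bash
python3 st.py
```

```text
t 7.75 d 0.5180 t 0.0371 z 0.0150 F [-1.84 -0.86 -0.35] w 0.0002 yang 100.69 z [ 0. -0. -1.]
```

Emit:
move_arm(
  deltas=[
    [[-0.001, 0, 0, 0, 0, 0], [-0.001, 0, 0, 0, 0, 0], [-0.001, 0, 0, 0, 0, 0], [-0.001, 0, 0, 0, 0, 0], [-0.001, 0, 0, 0, 0, 0], [-0.001, 0, 0, 0, 0, 0], [-0.0005, 0, 0, 0, 0, 0], [-0.0005, 0, 0, 0, 0, 0], [0, 0, 0, 0, 0, 0]],
  ],
)

```text
time: 8.65
eef_pos: [0.509, 0.134, 0.015]
tcp_rot: [-0.093, 0.996, -0.0, 0.0]
wrist_force: [-1.3, -1.0, -1.1]
width: 0.0003
finger_force: 0.7
```

```bash
python3 st.py
```

```text
t 8.65 d 0.5251 t 0.0371 z 0.0150 F [-1.31 -1.04 -1.07] w 0.0003 yang 100.69 z [ 0.  0. -1.]
```

Emit:
move_arm(
  deltas=[
    [[-0.0005, 0, 0, 0, 0, 0], [-0.0005, 0, 0, 0, 0, 0], [-0.0005, 0, 0, 0, 0, 0], [-0.0005, 0, 0, 0, 0, 0], [0, 0, 0, 0, 0, 0]],
  ],
)

```text
time: 9.15
eef_pos: [0.5092, 0.134, 0.0149]
tcp_rot: [-0.093, 0.996, -0.0, -0.002]
wrist_force: [-11.6, -2.6, 9.3]
width: 0.0006
finger_force: 5.6
```

```bash
python3 st.py
```

```text
t 9.15 d 0.5252 t 0.0371 z 0.0149 F [-11.61  -2.59   9.34] w 0.0006 yang 100.7 z [-0.004 -0.001 -1.   ]
```

The stop is clear: the force jumped to about 12 N at d=0.525, so the orange drawer is home. Next I'll back off, shift to the yellow drawer and push that.

Emit:
move_arm(
  deltas=[
    [[0.004, 0, 0, 0, 0, 0], [0.012, 0, 0, 0, 0, 0], [0.016, 0, 0, 0, 0, 0], [0.014, 0, 0, 0, 0, 0], [0.007, -0.011, 0, 0, 0, 0], [0, -0.03, 0, 0, 0, 0], [0, -0.035, 0, 0, 0, 0], [0, -0.035, 0, 0, 0, 0], [0, -0.028, 0, 0, 0, 0], [0, -0.011, 0, 0, 0, 0], [-0.006, 0, 0, 0, 0, 0], [-0.005, 0, 0, 0, 0, 0], [-0.003, 0, 0, 0, 0, 0], [-0.002, 0, 0, 0, 0, 0], [-0.002, 0, 0, 0, 0, 0], [-0.002, 0, 0, 0, 0, 0], [-0.002, 0, 0, 0, 0, 0]],
  ],
)

```text
time: 10.85
eef_pos: [0.5078, -0.0185, 0.0148]
tcp_rot: [-0.093, 0.996, 0.0, -0.001]
wrist_force: [-2.4, 0.3, 1.3]
width: 0.0002
finger_force: 1.0
```

```bash
python3 st.py
```

```text
t 10.85 d 0.4955 t -0.1125 z 0.0148 F [-2.45  0.34  1.26] w 0.0002 yang 100.71 z [-0.001  0.    -1.   ]
```

Emit:
move_arm(
  deltas=[
    [[-0.003, 0, 0, 0, 0, 0], [-0.004, 0, 0, 0, 0, 0], [-0.004, 0, 0, 0, 0, 0], [-0.003, 0, 0, 0, 0, 0], [-0.003, 0, 0, 0, 0, 0], [-0.002, 0, 0, 0, 0, 0], [-0.002, 0, 0, 0, 0, 0], [-0.001, 0, 0, 0, 0, 0], [-0.001, 0, 0, 0, 0, 0], [-0.001, 0, 0, 0, 0, 0], [-0.001, 0, 0, 0, 0, 0], [-0.001, 0, 0, 0, 0, 0], [-0.001, 0, 0, 0, 0, 0], [-0.0005, 0, 0, 0, 0, 0], [-0.0005, 0, 0, 0, 0, 0], [-0.0005, 0, 0, 0, 0, 0], [-0.0005, 0, 0, 0, 0, 0], [0, 0, 0, 0, 0, 0]],
  ],
)

```text
time: 12.65
eef_pos: [0.5369, -0.0134, 0.015]
tcp_rot: [-0.093, 0.996, -0.0, 0.0]
wrist_force: [-2.3, -1.7, -1.6]
width: 0.0005
finger_force: 0.8
```

```bash
python3 st.py
```

```text
t 12.65 d 0.5250 t -0.1129 z 0.0150 F [-2.34 -1.69 -1.58] w 0.0005 yang 100.69 z [ 0. -0. -1.]
```

Emit:
move_arm(
  deltas=[
    [[-0.0005, 0, 0, 0, 0, 0], [-0.0005, 0, 0, 0, 0, 0], [-0.0005, 0, 0, 0, 0, 0], [-0.0005, 0, 0, 0, 0, 0], [0, 0, 0, 0, 0, 0]],
  ],
)

```text
time: 13.15
eef_pos: [0.537, -0.0134, 0.015]
tcp_rot: [-0.093, 0.996, 0.0, -0.002]
wrist_force: [-11.6, -3.1, 7.1]
width: 0.0005
finger_force: 6.1
```

```bash
python3 st.py
```

```text
t 13.15 d 0.5251 t -0.1129 z 0.0150 F [-11.59  -3.1    7.14] w 0.0005 yang 100.7 z [-0.004 -0.    -1.   ]
```

Both drawers are home. I'll back off, rise well above the lid edge and go over behind it.

Emit:
move_arm(
  deltas=[
    [[0.007, 0, 0, 0, 0, 0], [0.02, 0, 0, 0, 0, 0], [0.03, 0, 0, 0, 0, 0], [0, 0, -0.02, 0, 0, 0], [0, 0, -0.04, 0, 0, 0], [0, 0, -0.045, 0, 0, 0], [0, 0, -0.045, 0, 0, 0], [0, 0, -0.045, 0, 0, 0], [0, 0, -0.045, 0, 0, 0], [0, 0, -0.035, 0, 0, 0], [0, 0, -0.015, 0, 0, 0], [0, 0, 0, 0, 0, 0]],
  ],
)

```text
time: 14.35
eef_pos: [0.4838, -0.0237, 0.3073]
tcp_rot: [-0.093, 0.996, -0.001, 0.003]
wrist_force: [0.0, 0.5, -0.8]
width: 0.0006
finger_force: 0.0
```

Run:
```python
from fit import *
from st import st
st();S=cloud("side");C=cloud("scene");run(S,C)
```

```text
t 14.35 d 0.4710 t -0.1131 z 0.3073 F [ 0.02  0.46 -0.77] w 0.0006 yang 100.7 z [ 0.006 -0.001 -1.   ]
orange 543 478 [0.5173 0.1313 0.0475] [ 0.982  0.183 -0.038] ext [-0.0463  0.1068] d 0.5326 yaw 10.54
yellow 511 480 [ 0.5443 -0.014   0.0454] [ 0.983  0.186 -0.013] ext [-0.1806 -0.0452] d 0.5323 yaw 10.7
lid 2796 2552 [0.6616 0.0609 0.1999] [0.879 0.167 0.447] [ 0.601 -0.07   0.14 ] [0.715 0.237 0.264] [[0.648, -0.022, 0.263], [0.655, -0.06, 0.264], [0.637, 0.02, 0.264]]
```

Both fronts now lie at d≈0.5325, which is home. On to the far side of the lid.

Emit:
move_arm(
  deltas=[
    [[-0.012, 0.004, 0, 0, 0, 0], [-0.028, 0.009, 0, 0, 0, 0], [-0.03, 0.01, 0, 0, 0, 0], [-0.03, 0.01, 0, 0, 0, 0], [-0.03, 0.01, 0, 0, 0, 0], [-0.03, 0.01, 0, 0, 0, 0], [-0.03, 0.01, 0, 0, 0, 0], [-0.025, 0.008, 0, 0, 0, 0], [-0.015, 0.004, 0, 0, 0, 0], [0, 0, 0.02, 0, 0, 0], [0, 0, 0.03, 0, 0, 0], [0, 0, 0.03, 0, 0, 0], [0, 0, 0.022, 0, 0, 0], [0, 0, 0.008, 0, 0, 0], [0, 0, 0, 0, 0, 0]],
  ],
)

```text
time: 15.95
eef_pos: [0.6944, 0.0931, 0.193]
tcp_rot: [-0.093, 0.996, 0.0, -0.001]
wrist_force: [-0.3, 0.2, 0.6]
width: 0.0006
finger_force: 0.0
```

```bash
python3 st.py;  python3 -c "
from h import *
im,_=cloud('scene');cv2.imwrite('pics/s5.png',cv2.resize(im[60:280,220:420,::-1],None,fx=2.7,fy=2.7))"
```

```text
t 15.95 d 0.6996 t -0.0374 z 0.1930 F [-0.26  0.24  0.63] w 0.0006 yang 100.7 z [-0.003 -0.    -1.   ]
```

View pics/s5.png

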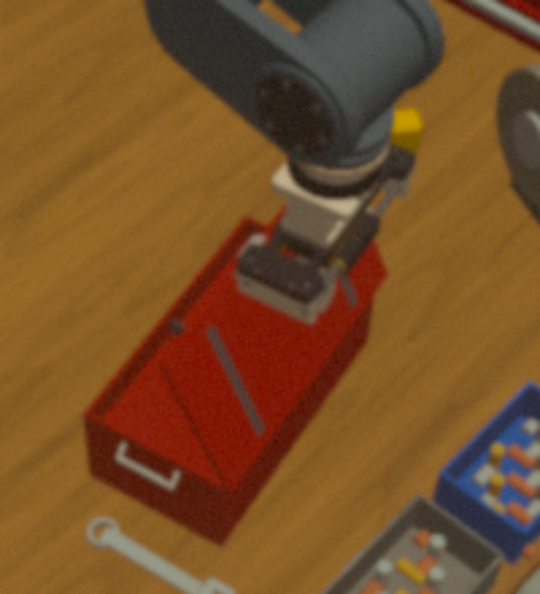

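The lid looks much lower than before, so something has already tipped it. Measuring it now.

Run:
```python
from fit import *
from st import st
st();C=cloud("scene");S=cloud("side")
n=np.array([.9826,.1857,0]);t=np.array([-.1857,.9826,0])
p=seg(*C,(220,110,370,260),-5,5,180,50);p=p[(p[:,2]>.1)]
c,nn,q=plane(p);print("lid",len(p),len(q),c.round(4),nn.round(3),'d',np.percentile(q@n,[1,99]).round(3),'t',np.percentile(q@t,[1,99]).round(3),'z',np.percentile(q[:,2],[1,99]).round(3))
im,P=C;m=(P[...,2]>.13)&(abs(P@t+.037)<.13)&(abs(P@n-.70)<.15)
hs=cv2.cvtColor(im,cv2.COLOR_RGB2HSV);m&=hs[...,1]<150
g=P[m]
for z in np.arange(.13,.4,.015):
    k=g[(g[:,2]>=z)&(g[:,2]<z+.015)]
    if len(k):print(z.round(3),len(k),'d',np.percentile(k@n,[2,98]).round(3),'t',np.percentile(k@t,[2,98]).round(3))
run(S)
```

```text
t 16.0 d 0.7002 t -0.0376 z 0.1947 F [ 0.32 -0.1   0.53] w 0.0008 yang 100.7 z [-0.001  0.    -1.   ]
lid 2418 2091 [0.6771 0.0312 0.1803] [0.878 0.166 0.448] d [0.63  0.703] t [-0.188  0.101] z [0.118 0.26 ]
0.13 25 d [0.689 0.697] t [-0.129  0.06 ]
0.145 36 d [0.678 0.691] t [-0.13  0.06]
0.16 27 d [0.673 0.684] t [-0.13   0.055]
0.175 17 d [0.666 0.675] t [-0.132 -0.121]
0.19 16 d [0.658 0.669] t [-0.13  -0.121]
0.205 17 d [0.651 0.661] t [-0.131 -0.12 ]
0.22 25 d [0.645 0.708] t [-0.13  -0.026]
0.235 36 d [0.64 0.71] t [-0.13  -0.027]
0.25 37 d [0.62  0.708] t [-0.053 -0.017]
0.265 1 d [0.631 0.631] t [-0.032 -0.032]
0.28 1 d [0.708 0.708] t [-0.049 -0.049]
0.295 3 d [0.708 0.709] t [-0.057 -0.052]
0.31 143 d [0.668 0.734] t [-0.125  0.043]
0.325 321 d [0.668 0.735] t [-0.129  0.042]
0.34 351 d [0.668 0.734] t [-0.133  0.049]
0.355 551 d [0.669 0.732] t [-0.131  0.049]
0.37 95 d [0.681 0.719] t [-0.081 -0.067]
0.385 130 d [0.671 0.734] t [-0.08  -0.038]
0.4 337 d [0.666 0.736] t [-0.079 -0.033]
orange 542 484 [0.5176 0.1302 0.0473] [ 0.981  0.19  -0.032] ext [-0.061   0.1026] d 0.533 yaw 10.96
yellow 511 478 [ 0.5445 -0.015   0.0451] [ 0.983  0.184 -0.014] ext [-0.1801 -0.0441] d 0.5324 yaw 10.62
```

The lid is actually unmoved at 63.4°; it was just the viewpoint. The fingertip sits behind the outer face at z≈0.226, so I'll approach and start along the arc.

Emit:
move_arm(
  deltas=[
    [[0.007, 0, 0, 0, 0, 0], [0.012, 0, 0, 0, 0, 0], [0.01, 0, 0, 0, 0, 0], [0.006, 0, 0, 0, 0, 0], [0.004, 0, 0, 0, 0, 0], [0.003, 0, 0, 0, 0, 0], [0.003, 0, 0, 0, 0, 0], [0.003, 0, 0.001, 0, 0, 0], [0.004, 0, 0.0017, 0, 0, 0], [0.004, 0, 0.0017, 0, 0, 0], [0.004, 0, 0.002, 0, 0, 0], [0.004, 0, 0.002, 0, 0, 0]],
  ],
)

```text
time: 17.3
eef_pos: [0.6315, 0.0808, 0.1863]
tcp_rot: [-0.093, 0.996, -0.0, -0.0]
wrist_force: [2.0, 0.9, -1.0]
width: 0.0004
finger_force: 0.8
```

```bash
cat > lid.py <<'E'
from m import *
from st import st
st();C=cloud("scene")
n=np.array([.9826,.1857,0]);t=np.array([-.1857,.9826,0])
p=seg(*C,(220,90,370,260),-5,5,180,50);p=p[(p[:,2]>.118)]
c,nn,q=plane(p);print("lid",len(p),len(q),c.round(4),(nn*np.sign(nn[2])).round(3),'ang',np.degrees(np.arccos(abs(nn[2]))).round(1),'z',np.percentile(q[:,2],[1,99]).round(3),'d',np.percentile(q@n,[1,99]).round(3))
E
python3 lid.py
```

```text
t 17.3 d 0.6355 t -0.0379 z 0.1863 F [ 1.96  0.86 -0.96] w 0.0004 yang 100.69 z [-0. -0. -1.]
lid 3695 3158 [0.6589 0.0603 0.1759] [0.788 0.151 0.597] ang 53.3 z [0.12  0.245] d [0.607 0.701]
```

Contact is good at about 2 N, and the lid follows to 53°. Continuing along the arc.

Emit:
move_arm(
  deltas=[
    [[0.0037, 0, 0.0024, 0, 0, 0], [0.0037, 0, 0.0024, 0, 0, 0], [0.0035, 0, 0.0026, 0, 0, 0], [0.0035, 0, 0.0026, 0, 0, 0], [0.0033, 0, 0.0029, 0, 0, 0], [0.0033, 0, 0.0029, 0, 0, 0], [0.0031, 0, 0.0031, 0, 0, 0], [0.0031, 0, 0.0031, 0, 0, 0], [0.0029, 0, 0.0033, 0, 0, 0], [0.0029, 0, 0.0033, 0, 0, 0], [0.0026, 0, 0.0035, 0, 0, 0], [0.0026, 0, 0.0035, 0, 0, 0], [0.0024, 0, 0.0037, 0, 0, 0], [0.0024, 0, 0.0037, 0, 0, 0], [0.0021, 0, 0.0038, 0, 0, 0], [0.0021, 0, 0.0038, 0, 0, 0]],
  ],
)

```text
time: 18.95
eef_pos: [0.5852, 0.072, 0.1356]
tcp_rot: [-0.093, 0.996, -0.0, -0.0]
wrist_force: [-0.5, -0.5, 1.2]
width: 0.0005
finger_force: 0.5
```

```bash
python3 lid.py
```

```text
t 18.95 d 0.5884 t -0.0379 z 0.1356 F [-0.53 -0.53  1.24] w 0.0005 yang 100.69 z [-0. -0. -1.]
lid 4045 3112 [0.634  0.062  0.1472] [0.374 0.067 0.925] ang 22.4 z [0.121 0.18 ] d [0.555 0.696]
```

Emit:
move_arm(
  deltas=[
    [[0.0019, 0, 0.0039, 0, 0, 0], [0.0019, 0, 0.0039, 0, 0, 0], [0.0016, 0, 0.004, 0, 0, 0], [0.0016, 0, 0.004, 0, 0, 0], [0.0014, 0, 0.0041, 0, 0, 0], [0.0014, 0, 0.0041, 0, 0, 0], [0.0008, 0, 0.0032, 0, 0, 0], [0.0008, 0, 0.0032, 0, 0, 0], [0.0006, 0, 0.003, 0, 0, 0], [0.0005, 0, 0.0025, 0, 0, 0], [0.0004, 0, 0.002, 0, 0, 0], [0.0003, 0, 0.002, 0, 0, 0], [0.0002, 0, 0.0015, 0, 0, 0], [0.0001, 0, 0.001, 0, 0, 0], [0.0001, 0, 0.001, 0, 0, 0], [0, 0, 0.001, 0, 0, 0], [0, 0, 0, 0, 0, 0]],
  ],
)

```text
time: 20.7
eef_pos: [0.5722, 0.0696, 0.0914]
tcp_rot: [-0.093, 0.996, 0.0, 0.0]
wrist_force: [-0.2, -0.2, 0.5]
width: 0.0006
finger_force: 0.0
```

```bash
python3 lid.py
```

```text
t 20.7 d 0.5751 t -0.0379 z 0.0914 F [-0.21 -0.18  0.48] w 0.0006 yang 100.69 z [ 0.  0. -1.]
lid 3496 2773 [0.6269 0.0648 0.1241] [0.026 0.003 1.   ] ang 1.5 z [0.12  0.128] d [0.543 0.693]
```

Only about 2 mm is left, so I'll press on slowly until the force rises.

Emit:
move_arm(
  deltas=[
    [[0, 0, 0.0008, 0, 0, 0], [0, 0, 0.0008, 0, 0, 0], [0, 0, 0.0008, 0, 0, 0], [0, 0, 0.0006, 0, 0, 0], [0, 0, 0.0006, 0, 0, 0], [0, 0, 0, 0, 0, 0]],
  ],
)

```text
time: 21.35
eef_pos: [0.5721, 0.0696, 0.0878]
tcp_rot: [-0.093, 0.996, 0.0, -0.0]
wrist_force: [-0.3, -0.3, 1.0]
width: 0.0007
finger_force: 0.0
```

```bash
python3 lid.py
```

```text
t 21.35 d 0.5751 t -0.0379 z 0.0878 F [-0.32 -0.32  1.  ] w 0.0007 yang 100.69 z [-0.  0. -1.]
lid 3329 2717 [0.6267 0.0654 0.1223] [-0.003 -0.002  1.   ] ang 0.2 z [0.119 0.125] d [0.543 0.692]
```

Emit:
move_arm(
  deltas=[
    [[0, 0, 0.0005, 0, 0, 0], [0, 0, 0.0005, 0, 0, 0], [0, 0, 0.0005, 0, 0, 0], [0, 0, 0.0005, 0, 0, 0], [0, 0, 0, 0, 0, 0]],
  ],
)

```text
time: 21.9
eef_pos: [0.5723, 0.0696, 0.0875]
tcp_rot: [-0.093, 0.996, -0.0, 0.0]
wrist_force: [-6.9, -0.8, 16.4]
width: 0.0007
finger_force: 8.3
```

```bash
python3 st.py
```

```text
t 21.9 d 0.5753 t -0.0379 z 0.0875 F [-6.89 -0.75 16.36] w 0.0007 yang 100.7 z [ 0.001 -0.    -1.   ]
```

The lid is pressed onto its stop: z stopped moving and the force rose to 16 N. I'll lift clear and verify.

Emit:
move_arm(
  deltas=[
    [[0, 0, -0.002, 0, 0, 0], [0, 0, -0.01, 0, 0, 0], [0, 0, -0.03, 0, 0, 0], [0, 0, -0.04, 0, 0, 0], [0, 0, -0.04, 0, 0, 0], [0, 0, -0.02, 0, 0, 0], [0, 0, 0, 0, 0, 0], [0, 0, 0, 0, 0, 0]],
  ],
)

```text
time: 22.7
eef_pos: [0.5719, 0.0696, 0.2276]
tcp_rot: [-0.093, 0.996, 0.0, -0.0]
wrist_force: [0.1, -0.1, 0.1]
width: 0.0001
finger_force: 0.0
```

```bash
python3 lid.py
python3 - <<'E'
from fit import *
S=cloud("side");run(S);cv2.imwrite('pics/s6.png',cv2.resize(S[0][...,::-1],(800,600)))
E
```

```text
t 22.7 d 0.5749 t -0.0379 z 0.2276 F [ 0.07 -0.06  0.13] w 0.0001 yang 100.69 z [-0.  0. -1.]
lid 3585 2967 [0.6189 0.0667 0.1219] [-0.     0.001  1.   ] ang 0.1 z [0.119 0.125] d [0.54  0.692]
orange 531 478 [0.5174 0.1304 0.0464] [ 0.982  0.186 -0.033] ext [-0.0369  0.1054] d 0.5326 yaw 10.71
yellow 512 476 [ 0.5443 -0.0142  0.0449] [ 0.983  0.185 -0.009] ext [-0.1808 -0.0456] d 0.5322 yaw 10.69
```

View pics/s6.png

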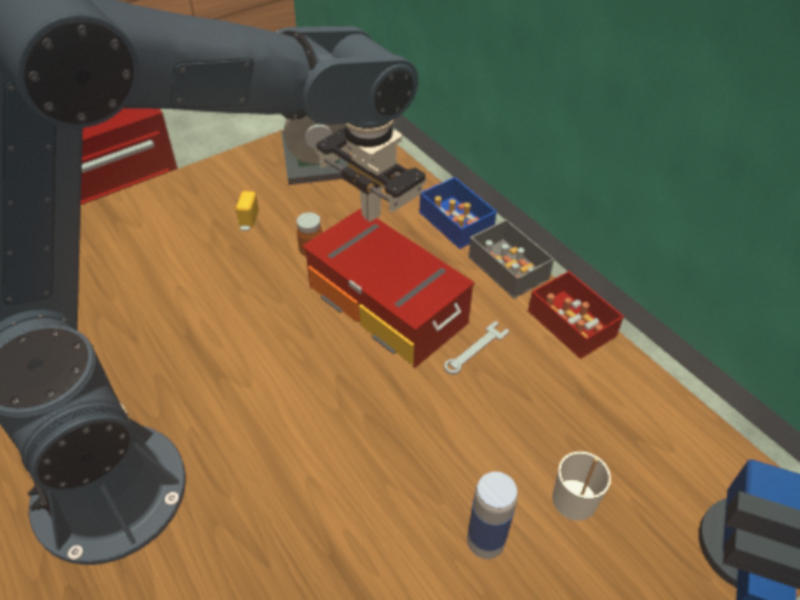

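The picture shows the chest fully shut around (390,285), with the gripper clear above it at (370,200). The jar, wrench, can, pot and tape measure are where they were.

```bash
python3 -c "
from plant import robot
print(robot.finish_job())"
```

```text
the job is handed in; nothing more can be done
None
```

The orange drawer, the yellow drawer and then the lid were pushed gently fully shut, the camera check before hand-in showed all three closed with the things around the chest where they were, and the job went in at about 23 s of the 58 s allowed.

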